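# Find and mark the balance point of a hook rail

### The arm

A 6-joint arm with a two-finger parallel gripper is mounted at the origin on the work surface. World frame = base frame: x ahead of the robot, y to its left, z up, the work surface at z = 0. Lengths are in mm, angles in rad, forces in N, time in s.
With the tool pointing down it reaches from about 275 to 825 mm from the base axis. Payload 5.2 kg.
Tool frame: the origin (TCP) lies between the finger pads; the fingertips stand 14 mm ahead of it and the grasp point (between the pads) lies 5 mm behind it; z points along the fingers, y is the line along which they close (so a half turn about z gives the same grasp; the last joint's range is limited). The gripper opens to 93 mm and grips with 3 to 60 N. Pads are 15 mm wide; open, the fingers measure 128 mm over their backs; the gripper's body (75 mm by 188 mm) begins 65 mm behind the grasp point.
Start: joints at [-1.307, 0.259, 1.535, -0, 1.348, -0.203], TCP at [247.537, -491.152, 232.653] pointing down, gripper open.
Joint ranges: [-3.14, 3.14], [-0.91, 2.08], [0.19, 2.58], [-1.22, 4.36], [0.22, 2.71], [-3.12, 3.12]. Speed limits (rad/s): [2.57, 2.57, 3.14, 3.14, 3.14, 3.14].

### API

Orientations are given as a rotation vector (axis times angle).
In Python, from cell import get_state, eyes, bot gives the robot as it stands.
- The arm moves only by the tool move_arm, never from a script. Its argument "steps" is a list of rows, each a list of 6 numbers: the shift along the world's x, y, z in m, then the turn, a rotation vector about the world's x, y, z in rad. In form: [[x, y, z, wx, wy, wz], ...]. A call has 1 to 20 rows; each row is the pose to reach, as a shift and turn from the pose commanded when the call began; what a row does not reach only later rows make up. A row lasts 1/12 s, in which the tool goes at most 41.7 mm and 7.16 degrees, less where a joint would pass 70% of its speed; a pose out of reach is approached as far as the arm can. A call with a gripper value outside its range is refused whole. "jaw" is the opening, from -1 (shut) to 1 (fully open), so that 0 is half open, set as the call begins (left out, the last holds). The fingers move at their own pace and stop on an object; the grip force is fixed at half the most. Time passes only in rows, so rows that repeat a pose let the fingers close. It gives the time, the measured TCP pose, the force, the opening and the grip force at its end, in the units of the state.
- get_state(): the state, without advancing time (a new reading comes with each control period).
- eyes.snapshot(name): name is "scene" or "top" or "wrist"; returns a dict with "color" (480x640x3 uint8, red, green, blue), "fx", "fy", "cx", "cy" (pixels), "dist_coeffs" ([k1, k2, p1, p2, k3] as OpenCV has them; the pictures are not rectified), "extrinsics" (4x4, takes a point from world to camera coordinates); the wrist camera has in their place "tool_from_camera" (4x4, takes a point from camera to tool coordinates, whose origin is the TCP and whose axes are the flange's). Camera axes: x right, y up, looking along -z (the intrinsics and any distortion apply to the point x, -y, -z); pixel columns grow to the right and rows downward; lengths in mm; the calibration is good to about 2 mm. A picture is of the moment at which its call begins: read the wrist's pose just before it. There is no depth.
- bot.close_job(): hands the job in; it is judged then, once.
Trained networks look in the newest picture that a camera, given by its name, has taken for a name from the list of things; names that differ only in an ending like _2 or _b are one class to them, and where a whole thing is asked for, a point or a joint stands for the part that bears it (a point fixed in the world has none). Each returns a list of dicts, best first, with "p" (0 to 1); they miss things now and then, are a little off and sometimes report something else, mostly with a low value. They report only what shows in the picture. A call takes as long as a camera call. They do not tell look-alikes from the thing itself.
- eyes.search_frame(camera, target): "centre" ([x, y, z] in mm, in the coordinates of the camera as it stood for that picture, good to about 4 mm: the middle of the surface that is visible of it).
The state is a dict: "time_s": time; "joints": joint angles; "joint_vel": joint speeds; "joint_torque": joint torques, N m; "eef_pos": TCP position; "tool_rot": TCP orientation; "contact_force": force on the tool from outside, world axes, zero at the start; "torque": the same for the moment, N m; "width": finger opening in mm; "grasp_force": force on a finger pad.
Only numpy, scipy, OpenCV 4.12 (cv2) and the standard library are available. Lean on these libraries where they do the work, as an engineer would, in place of code of your own. Each camera call takes 0.05 s, during which the arm holds its last target. There are 200 camera calls.

### The job

The hook rail is to hang from a single hanger, so its balance point must be found: slide it lengthwise along the wooden rest, gently and without lifting it off, out over the fulcrum edge until it only just tips by itself, with no hand on it, and lies lightly on the catch bar. Leave it there and mark the point by setting the saddle clip astride the rail, fully down, with its middle right over the edge; then let go, leaving the rail tipped and the other things on the console alone.

Things in the scene. Friction and masses are not known exactly. Their poses are not given: they have to be found in the camera images.
- rest: Fixed wooden balance rest: base board 70 mm wide, 8 mm thick, y -160 to 200 mm; on it a flat block 60 mm wide, y 0 to 200 mm, top 55 mm above the console, with two low lips on top (6 mm high, 28 mm apart, y 35 to 185 mm) that guide the rail. Origin on the console under the fulcrum edge; z up, x across, +y back along the block: the rail is slid towards the rest's -y.
- rest_edge (a point): Middle of the fulcrum edge, 55 mm above the console: the top front edge of the rest's block (at rest y = 0), where the top ends in a sharp square drop. In front of it is an open gap, then the catch bar. Axes as rest.
- catch: Low round steel catch bar, 12 mm diameter, 60 mm long, fixed across the rest 100 mm in front of the edge (rest y = -100 mm), its top 40 mm above the console, 15 mm lower than the edge. A tipped rail lies on the edge and this bar at a slope of about 0.15 rad. Origin and axes as rest.
- rail: Loose aluminium hook rail, a straight bar 320 mm long (y) x 24 mm wide (x) x 18 mm high, with a steel peg (16 mm diameter, 20 mm tall) on top at each end, flush with the end face; about 0.4 kg. Hidden inside is a heavy core: the balance point lies up to 42 mm either way from mid-length. Origin at the middle of the underside; axes as the rest's at the start.
- rail_center (a point): Centre of the rail's bar, 9 mm above its underside; axes as rail. It starts level between the lips, 60 to 90 mm behind the edge, and slides with 1 to 4 N of friction. Its balance shows only when nothing touches it: a finger still leaning on it can hold it up by friction.
- rail_tail (a point): Centre of the rear peg (rail y = +152 mm, 28 mm above the rail's underside), at the end that is pushed. It rises by 15 to 30 mm when the rail tips.
- clip_center (a point): Centre of the grey plastic saddle clip (the marker), 38 mm wide (x) x 20 mm (y) x 32 mm tall, 35 g, standing on its two legs; this point is 16 mm above the foot. The legs (4 mm thick, 12 mm high) leave a 30 mm slot along y to straddle the rail; the top is solid. Grip it across its 38 mm width. Seated, it reaches 12 mm down the rail's sides, its centre 4 mm above the rail's top.
- remote: Bystander: white remote control lying flat, 42 x 160 x 18 mm. Origin under its centre.
- votive: Bystander: clear glass votive holder, 68 mm across, 65 mm tall. Origin under its centre.
- frog: Bystander: green ceramic frog, about 75 mm wide, 70 mm tall. Origin under its centre.
- tin: Bystander: round steel tin with a lid, 80 mm across, 60 mm tall. Origin under its centre.
- bracket: Bystander: loose L-shaped dark steel bracket, foot 70 x 22 x 4 mm, upright leg 52 mm tall. Origin under its centre.
- keybowl: Bystander: white ceramic bowl, 100 mm across, 40 mm tall. Origin under its centre.
Not all that is in view belongs to the job. What is meant by the part that bears clip_center is not purple, and is the smaller of those in its own colour.

How it is judged:
By the outcome, as a careful person would: the job done as asked, in the order asked, and still so for the second after the job is handed in, with the robot touching nothing.
It also fails if it takes over 72 s, if anything falls off the work surface, if the arm or the gripper's body presses on something with over 40 N, if the wrist force passes 120 N, or if a joint passes its speed limit or range.

## Working session

There is one attempt and no reset: what is moved stays moved. The work goes in short steps, Python scripts to look and compute and a tool call to move; the robot and the scene stay as the last step left them, time stands still between calls to the robot, and variables do not carry over. Pictures are saved under pics/ and viewed, at most 10 in all, crops included, and the job is handed in when it is done.

Besides the shell and the picture viewer there is one more tool, called after "Request:" as name([rows], argument=value, ...), one row to a line, values as JSON. move_arm: Moves the arm, as the interface text tells. Its arguments: {"type":"object","properties":{"steps":{"type":"array","items":{"type":"array","items":{"type":"number"}}},"jaw":{"type":"number"}},"required":["steps"]}

```bash
ls; mkdir -p pics; cat > h.py <<'E'
import numpy as np, cv2
from cell import get_state, eyes, bot
from scipy.spatial.transform import Rotation as R
def snap(n,save=None):
    st=get_state(); s=eyes.snapshot(n)
    if n=="wrist":
        T=np.eye(4);T[:3,:3]=R.from_rotvec(st["tool_rot"]).as_matrix();T[:3,3]=st["eef_pos"]
        W=T@np.array(s["tool_from_camera"])
    else: W=np.linalg.inv(np.array(s["extrinsics"]))
    s["W"]=W
    if save: cv2.imwrite("pics/"+save,cv2.cvtColor(s["color"],cv2.COLOR_RGB2BGR))
    return s
def K(s): return np.array([[s["fx"],0,s["cx"]],[0,s["fy"],s["cy"]],[0,0,1.]]),np.array(s["dist_coeffs"],float)
def px2w(s,p,z):
    k,d=K(s); u=cv2.undistortPoints(np.array(p,float).reshape(-1,1,2),k,d).reshape(-1,2)
    dirs=np.c_[u[:,0],-u[:,1],-np.ones(len(u))]@s["W"][:3,:3].T
    o=s["W"][:3,3]; t=(np.asarray(z)-o[2])/dirs[:,2]
    return o+dirs*t[:,None]
def w2px(s,P):
    c=(np.atleast_2d(P)-s["W"][:3,3])@s["W"][:3,:3]
    k,d=K(s); return cv2.projectPoints(np.c_[c[:,0],-c[:,1],-c[:,2]].reshape(-1,1,3),np.zeros(3),np.zeros(3),k,d)[0].reshape(-1,2)
def find(s,cam,t,n=4):
    for r in eyes.search_frame(cam,t)[:n]:
        w=s["W"][:3,:3]@np.array(r["centre"])+s["W"][:3,3]
        print(cam,t,round(r["p"],2),w.round(0),w2px(s,w).round(0))
E
python3 - <<'E'
from h import *
st=get_state();print({k:np.round(v,3) for k,v in st.items()})
for c in("top","scene"):
    s=snap(c,c+"0.png")
    for t in("rest","catch","rail","rail_tail","clip_center","remote","votive","frog","tin","bracket","keybowl"): find(s,c,t)
E
```

```text
pics
{'time_s': np.float64(0.0), 'joints': array([-1.307,  0.259,  1.536, -0.   ,  1.348, -0.203]), 'joint_vel': array([-0.   ,  0.001,  0.001,  0.   , -0.   ,  0.   ]), 'joint_torque': array([ 0.0000e+00, -4.3731e+01, -2.8401e+01,  7.2000e-02,  4.1000e-02,
       -0.0000e+00]), 'eef_pos': array([ 247.4  , -490.635,  231.821]), 'tool_rot': array([-3.055, -0.726,  0.   ]), 'contact_force': array([0.048, 0.657, 0.033]), 'torque': array([ 0.009, -0.003,  0.051]), 'grasp_force': np.float64(0.0), 'width': np.float64(93.093)}
top rest 0.98 [524.  64.  18.] [[301. 241.]]
top catch 0.52 [549. -51.  40.] [[351. 229.]]
top rail 0.79 [522. 109.  78.] [[280. 236.]]
top rail_tail 0.83 [525. 108.  75.] [[281. 236.]]
top clip_center 0.85 [ 500. -241.   49.] [[434. 251.]]
top clip_center 0.54 [ 503. -325.   34.] [[469. 252.]]
top clip_center 0.51 [ 487. -408.   33.] [[505. 259.]]
top remote 0.67 [526.  60.  15.] [[303. 240.]]
top votive 0.75 [707.  41.  31.] [[313. 164.]]
top frog 0.82 [ 340. -345.   41.] [[480. 323.]]
top frog 0.39 [607. 435.  22.] [[146. 203.]]
top tin 0.59 [325. 260.  61.] [[210.
[... 214 characters left out ...]
[347. 242.  55.] [[320. 168.]]
scene catch 0.49 [566. -56.  34.] [[326. 286.]]
scene rail 0.73 [537.  82.  73.] [[351. 227.]]
scene rail_tail 0.57 [535.  81.  72.] [[351. 227.]]
scene clip_center 0.96 [ 508. -333.   32.] [[203. 375.]]
scene clip_center 0.75 [ 494. -412.   33.] [[162. 406.]]
scene clip_center 0.73 [ 508. -250.   43.] [[236. 337.]]
scene remote 0.85 [ 705. -262.   17.] [[325. 409.]]
scene votive 0.62 [704.  47.  39.] [[414. 282.]]
scene frog 0.77 [ 349. -357.   37.] [[128. 338.]]
scene tin 0.85 [348. 246.  57.] [[321. 167.]]
scene bracket 0.66 [ 384. -112.    2.] [[238. 276.]]
scene bracket 0.38 [ 506. -330.   31.] [[204. 373.]]
scene keybowl 0.8 [600. 442.  27.] [[448. 172.]]
```

View pics/top0.png

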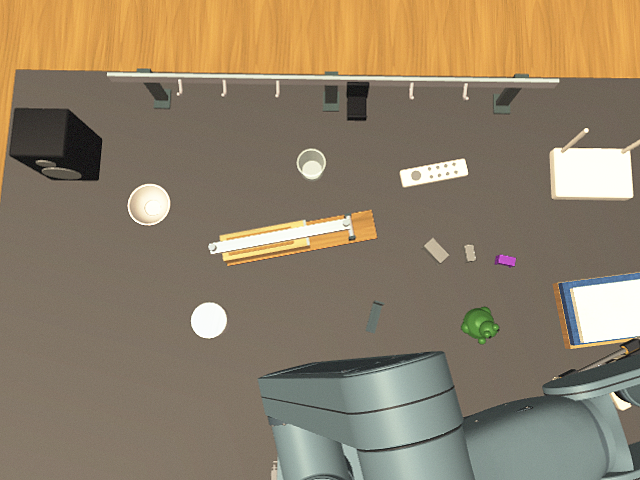

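View pics/scene0.png

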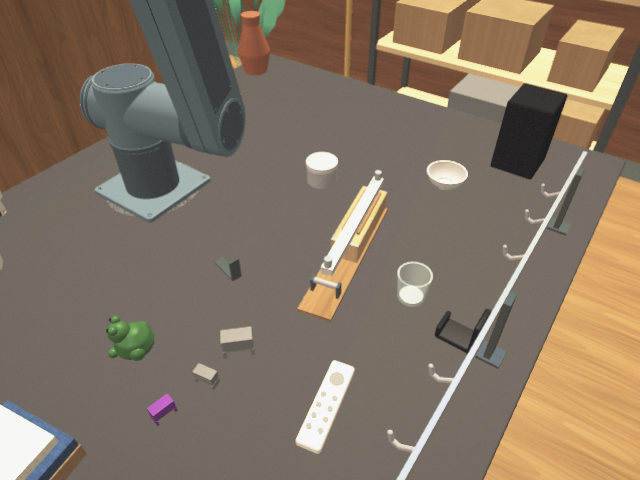

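Top view: the rail lies on the rest, with pegs at about (213,247) and (347,222). The clip look-alikes are large grey (436,250), small grey (470,253) and purple (506,260). By the description it should be the small grey one at (470,253), so I'll check that close up.

```bash
python3 - <<'E'
from h import *
t=cv2.imread("pics/top0.png"); 
a=cv2.resize(t[200:280,200:390],None,fx=4,fy=4,interpolation=cv2.INTER_CUBIC)
b=cv2.resize(t[230:275,415:525],(760,270),interpolation=cv2.INTER_CUBIC)[:, :, :]
cv2.imwrite("pics/c1.png",np.vstack([a,b]))
s=snap("top"); P=px2w(s,[[213,247],[347,222]],93);print(P.round(1),np.hypot(*(P[1]-P[0])[:2]))
print(px2w(s,[[470,253],[436,250]],32).round(1), s["W"][:3,3].round(), s["fx"])
E
```

```text
[[492.8 255.7  93. ]
 [555.5 -41.   93. ]] 303.2268771088023
[[ 500.7 -327.8   32. ]
 [ 506.  -249.6   32. ]] [ 300.   -3. 1337.] 568.4396388866932
```

View pics/c1.png

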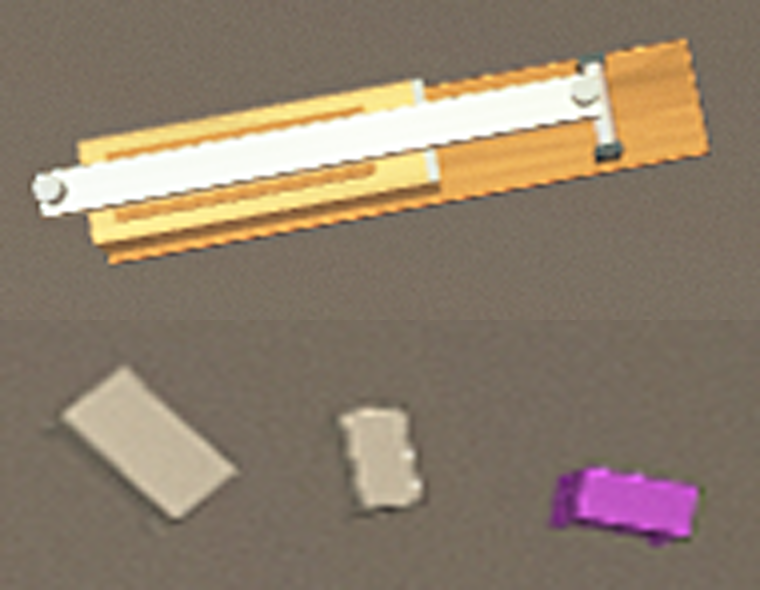

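The crop confirms it. The small grey piece at (470,253) measures about 35 x 20 mm and has a slot, while the large grey one is about twice that size, and the purple one is excluded. Next I'll compute the rest's frame and the push pose.

```bash
python3 - <<'E'
from h import *
s=snap("top")
P=px2w(s,[[305.9,220.5],[310,247],[219.5,235.7],[223.3,260.7]],55);print(P.round(1))
m=(P[0]+P[1])/2; r=(P[2]+P[3])/2; print(m,r,np.linalg.norm(m-r),(r-m)/np.linalg.norm(m-r))
Q=px2w(s,[[200+607/4,200+151/4],[200+592/4,200+62/4]],40);print("catch",Q.round(1),Q.mean(0))
B=px2w(s,[[200+687/4,200+40/4],[200+709/4,200+152/4]],8);print("board front",B.round(1),B.mean(0))
st=get_state();R0=R.from_rotvec(st["tool_rot"]);print(R0.as_matrix().round(3))
u=np.array([-.207,.978,0]);ex=np.array([.978,.207,0])
th=np.radians(30);d=-u*np.sin(th)-np.array([0,0,np.cos(th)])
Rt=R.from_matrix(np.c_[np.cross(ex,d),ex,d]);print((Rt*R0.inv()).as_rotvec().round(3))
E
```

```text
[[564.9  52.5  55. ]
 [503.3  41.4  55. ]
 [525.3 250.1  55. ]
 [467.6 238.3  55. ]]
[534.12689099  46.96734337  55.        ] [496.44105368 244.19379333  55.        ] 200.79465853286473 [-0.18768347  0.98222956  0.        ]
catch [[529.4 -54.1  40. ]
 [581.9 -44.7  40. ]] [555.64974841 -49.42437874  40.        ]
board front [[ 603.4 -102.3    8. ]
 [ 535.7 -115.8    8. ]] [ 569.57109532 -109.02410552    8.        ]
[[ 0.893  0.45  -0.   ]
 [ 0.45  -0.893  0.   ]
 [ 0.    -0.    -1.   ]]
[-0.507  0.243  1.281]
```

Request:
move_arm([
  [0.1, 0.3, 0, -0.2, 0.1, 0.5],
  [0.2, 0.6, 0, -0.4, 0.2, 1.0],
  [0.235, 0.797, -0.03, -0.507, 0.243, 1.281],
  [0.235, 0.797, -0.03, -0.507, 0.243, 1.281],
  [0.235, 0.797, -0.03, -0.507, 0.243, 1.281],
  [0.235, 0.797, -0.03, -0.507, 0.243, 1.281],
  [0.235, 0.797, -0.03, -0.507, 0.243, 1.281],
  [0.235, 0.797, -0.03, -0.507, 0.243, 1.281],
  [0.235, 0.797, -0.03, -0.507, 0.243, 1.281],
  [0.235, 0.797, -0.03, -0.507, 0.243, 1.281],
  [0.235, 0.797, -0.03, -0.507, 0.243, 1.281],
  [0.235, 0.797, -0.03, -0.507, 0.243, 1.281],
  [0.235, 0.797, -0.03, -0.507, 0.243, 1.281],
  [0.235, 0.797, -0.03, -0.507, 0.243, 1.281],
  [0.235, 0.797, -0.03, -0.507, 0.243, 1.281],
  [0.235, 0.797, -0.03, -0.507, 0.243, 1.281],
  [0.235, 0.797, -0.03, -0.507, 0.243, 1.281],
  [0.235, 0.797, -0.03, -0.507, 0.243, 1.281],
  [0.235, 0.797, -0.03, -0.507, 0.243, 1.281],
  [0.235, 0.797, -0.03, -0.507, 0.243, 1.281],
], jaw=-1)

```text
time_s: 2.97
eef_pos: [481.9, 305.7, 202.5]
tool_rot: [1.698, 2.097, -0.454]
contact_force: [0.4, -0.4, -0.1]
width: 0.3
grasp_force: 0.0
```

Request:
move_arm([
  [0, 0, -0.04, 0, 0, 0],
  [0, 0, -0.08, 0, 0, 0],
  [0, 0, -0.11, 0, 0, 0],
  [0, 0, -0.123, 0, 0, 0],
  [0, 0, -0.123, 0, 0, 0],
  [0, 0, -0.123, 0, 0, 0],
])

```text
time_s: 3.47
eef_pos: [482.1, 303.3, 80.2]
tool_rot: [1.698, 2.096, -0.456]
contact_force: [0.2, 0.1, 0.0]
width: 0.4
grasp_force: 0.0
```

```bash
python3 - <<'E'
from h import *
st=get_state();print(st["eef_pos"],R.from_rotvec(st["tool_rot"]).as_matrix().round(3),st["joints"].round(2) if hasattr(st["joints"],'round') else st["joints"])
s=snap("scene","s1.png"); w=snap("top","t1.png")
im=cv2.imread("pics/s1.png");t=cv2.imread("pics/t1.png")
cv2.imwrite("pics/c2.png",np.hstack([cv2.resize(im[100:320,260:460],(400,440)),cv2.resize(t[150:370,150:350],(400,440))]))
E
```

```text
[482.09533105 303.27103663  80.19669466] [[-0.18   0.978  0.104]
 [ 0.847  0.207 -0.49 ]
 [-0.5   -0.    -0.866]] [ 0.65  0.62  1.5  -0.49  1.3   0.64]
```

View pics/c2.png

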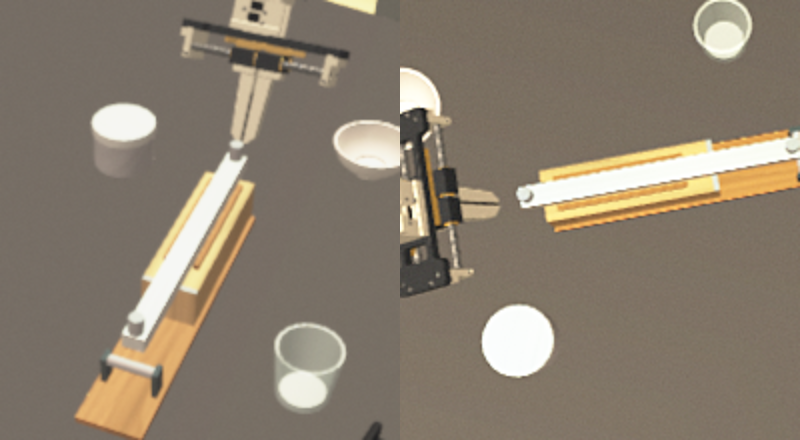

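The view shows the closed fingers in line behind the tail peg, with a gap of about 25 mm, and the tin and bowl clear. Starting the coarse push.

Request:
move_arm([
  [0.003, -0.0147, -0.001, 0, 0, 0],
  [0.0045, -0.0215, -0.001, 0, 0, 0],
  [0.0055, -0.0264, -0.001, 0, 0, 0],
  [0.0061, -0.0294, -0.001, 0, 0, 0],
  [0.0067, -0.0323, -0.001, 0, 0, 0],
  [0.0073, -0.0352, -0.001, 0, 0, 0],
  [0.0079, -0.0382, -0.001, 0, 0, 0],
  [0.0083, -0.0402, -0.001, 0, 0, 0],
  [0.0085, -0.0411, -0.001, 0, 0, 0],
  [0.0085, -0.0411, -0.001, 0, 0, 0],
])

```text
time_s: 4.4
eef_pos: [491.2, 263.2, 80.1]
tool_rot: [1.7, 2.096, -0.449]
contact_force: [-1.0, 5.1, 5.1]
width: 0.3
grasp_force: 2.6
```

```bash
cat >> h.py <<'E'
u=np.array([-.205,.9788,0]); C0=np.array([524.2,107.4,0]); E0=np.array([534.4,47.,0])
def lead():  # lead point s relative to edge
    st=get_state();p=np.array(st["eef_pos"]); return (p-E0)@u-13.5, p
E
cat > chk.py <<'E'
from h import *
import sys,os
s=snap("top");t=snap("scene")
L,p=lead();print("lead s",L.round(1),"=> centre if touching",(L-160).round(1),"t",get_state()["time_s"])
# strip compare: scene crop
g=[cv2.cvtColor(x["color"],cv2.COLOR_RGB2GRAY) for x in(s,t)]
if os.path.exists("ref.npz"):
    r=np.load("ref.npz")
# peg tracking by template from the first pictures
for nm,x,fr in(("top",g[0],"pics/t1.png"),("scene",g[1],"pics/s1.png")):
    ref=cv2.imread(fr,0); out=[]
    cen={"top":[(347,222)],"scene":[(327,263)]}[nm]
    for cx,cy in cen:
        tp=ref[cy-7:cy+8,cx-7:cx+8]; a=x[cy-50:cy+51,cx-60:cx+61]
        m=cv2.matchTemplate(a,tp,cv2.TM_CCOEFF_NORMED);_,v,_,l=cv2.minMaxLoc(m)
        out.append((l[0]+7+cx-60,l[1]+7+cy-50,round(v,2)))
    print(nm,out)
E
python3 chk.py
```

```text
lead s 206.9 => centre if touching 46.9 t 4.5
top [(353, 220, 0.76)]
scene [(324, 269, 0.99)]
```

Request:
move_arm([
  [-0.001, 0.005, 0, 0, 0, 0],
  [-0.001, 0.005, -0.003, 0, 0, 0],
  [-0.001, 0.005, -0.006, 0, 0, 0],
  [-0.001, 0.005, -0.006, 0, 0, 0],
  [-0.0002, 0.001, -0.006, 0, 0, 0],
  [0.0004, -0.002, -0.006, 0, 0, 0],
  [0.0008, -0.0039, -0.006, 0, 0, 0],
  [0.0008, -0.0039, -0.006, 0, 0, 0],
])

```text
time_s: 5.17
eef_pos: [491.1, 257.9, 72.7]
tool_rot: [1.699, 2.096, -0.455]
contact_force: [-0.3, 0.8, -0.8]
width: 0.3
grasp_force: 0.5
```

```bash
python3 chk.py; python3 - <<'E'
from h import *
s=snap("scene"); print(px2w(s,[[327,263],[324,269]],93)@u)
E
```

```text
lead s 201.9 => centre if touching 41.9 t 5.2667
top [(356, 220, 0.77)]
scene [(323, 271, 0.98)]
[-164.68319953 -181.23075408]
```

Request:
move_arm([
  [-0.0008, 0.0039, 0.0015, 0, 0, 0],
  [-0.0008, 0.0039, 0.0015, 0, 0, 0],
  [-0.0008, 0.0039, 0.0015, 0, 0, 0],
  [-0.0008, 0.0039, 0.0015, 0, 0, 0],
  [-0.0008, 0.0039, 0.0015, 0, 0, 0],
  [-0.0008, 0.0039, 0.0015, 0, 0, 0],
  [-0.0002, 0.001, 0.0015, 0, 0, 0],
  [0.0003, -0.0015, 0.0015, 0, 0, 0],
  [0.0006, -0.0029, 0.0015, 0, 0, 0],
  [-0.0002, 0.001, 0.0015, 0, 0, 0],
  [-0.0002, 0.001, 0.0015, 0, 0, 0],
  [-0.0002, 0.001, 0.0015, 0, 0, 0],
  [-0.0002, 0.001, 0.0015, 0, 0, 0],
  [-0.0002, 0.001, 0.0015, 0, 0, 0],
  [-0.0002, 0.001, 0.0015, 0, 0, 0],
  [0.0004, -0.002, 0.0015, 0, 0, 0],
  [0.0009, -0.0044, 0.0015, 0, 0, 0],
  [0.0012, -0.0059, 0.0015, 0, 0, 0],
])

```text
time_s: 6.82
eef_pos: [492.4, 252.7, 74.2]
tool_rot: [1.699, 2.097, -0.453]
contact_force: [-0.1, 2.6, 0.3]
width: 0.5
grasp_force: 1.4
```

```bash
python3 chk.py
```

```text
lead s 196.2 => centre if touching 36.2 t 6.9167
top [(358, 219, 0.78)]
scene [(322, 273, 0.96)]
```

Request:
move_arm([
  [-0.0008, 0.0039, 0, 0, 0, 0],
  [-0.0008, 0.0039, 0, 0, 0, 0],
  [-0.0008, 0.0039, 0, 0, 0, 0],
  [-0.0008, 0.0039, 0, 0, 0, 0],
  [-0.0008, 0.0039, 0, 0, 0, 0],
  [-0.0008, 0.0039, 0, 0, 0, 0],
  [-0.0002, 0.001, 0, 0, 0, 0],
  [0.0003, -0.0015, 0, 0, 0, 0],
  [0.0006, -0.0029, 0, 0, 0, 0],
  [-0.0002, 0.001, 0, 0, 0, 0],
  [-0.0002, 0.001, 0, 0, 0, 0],
  [-0.0002, 0.001, 0, 0, 0, 0],
  [-0.0002, 0.001, 0, 0, 0, 0],
  [-0.0002, 0.001, 0, 0, 0, 0],
  [-0.0002, 0.001, 0, 0, 0, 0],
  [0.0004, -0.002, 0, 0, 0, 0],
  [0.0009, -0.0044, 0, 0, 0, 0],
  [0.0012, -0.0059, 0, 0, 0, 0],
])

```text
time_s: 8.42
eef_pos: [493.6, 246.8, 74.2]
tool_rot: [1.699, 2.097, -0.453]
contact_force: [-0.1, 2.9, 0.4]
width: -0.1
grasp_force: 1.4
```

Request:
move_arm([
  [-0.0008, 0.0039, 0, 0, 0, 0],
  [-0.0008, 0.0039, 0, 0, 0, 0],
  [-0.0008, 0.0039, 0, 0, 0, 0],
  [-0.0008, 0.0039, 0, 0, 0, 0],
  [-0.0008, 0.0039, 0, 0, 0, 0],
  [-0.0008, 0.0039, 0, 0, 0, 0],
  [-0.0002, 0.001, 0, 0, 0, 0],
  [0.0003, -0.0015, 0, 0, 0, 0],
  [0.0006, -0.0029, 0, 0, 0, 0],
  [-0.0002, 0.001, 0, 0, 0, 0],
  [-0.0002, 0.001, 0, 0, 0, 0],
  [-0.0002, 0.001, 0, 0, 0, 0],
  [-0.0002, 0.001, 0, 0, 0, 0],
  [-0.0002, 0.001, 0, 0, 0, 0],
  [-0.0002, 0.001, 0, 0, 0, 0],
  [0.0004, -0.002, 0, 0, 0, 0],
  [0.0009, -0.0044, 0, 0, 0, 0],
  [0.0012, -0.0059, 0, 0, 0, 0],
])

```text
time_s: 9.92
eef_pos: [494.8, 240.9, 74.2]
tool_rot: [1.699, 2.097, -0.453]
contact_force: [-0.8, 2.4, 0.1]
width: 0.6
grasp_force: 1.4
```

Request:
move_arm([
  [-0.0008, 0.0039, 0, 0, 0, 0],
  [-0.0008, 0.0039, 0, 0, 0, 0],
  [-0.0008, 0.0039, 0, 0, 0, 0],
  [-0.0008, 0.0039, 0, 0, 0, 0],
  [-0.0008, 0.0039, 0, 0, 0, 0],
  [-0.0008, 0.0039, 0, 0, 0, 0],
  [-0.0002, 0.001, 0, 0, 0, 0],
  [0.0003, -0.0015, 0, 0, 0, 0],
  [0.0006, -0.0029, 0, 0, 0, 0],
  [-0.0002, 0.001, 0, 0, 0, 0],
  [-0.0002, 0.001, 0, 0, 0, 0],
  [-0.0002, 0.001, 0, 0, 0, 0],
  [-0.0002, 0.001, 0, 0, 0, 0],
  [-0.0002, 0.001, 0, 0, 0, 0],
  [-0.0002, 0.001, 0, 0, 0, 0],
  [0.0004, -0.002, 0, 0, 0, 0],
  [0.0009, -0.0044, 0, 0, 0, 0],
  [0.0012, -0.0059, 0, 0, 0, 0],
])

```text
time_s: 11.42
eef_pos: [496.0, 235.0, 74.2]
tool_rot: [1.699, 2.097, -0.453]
contact_force: [-0.5, 2.5, 0.4]
width: 0.7
grasp_force: 1.4
```

Request:
move_arm([
  [-0.0008, 0.0039, 0, 0, 0, 0],
  [-0.0008, 0.0039, 0, 0, 0, 0],
  [-0.0008, 0.0039, 0, 0, 0, 0],
  [-0.0008, 0.0039, 0, 0, 0, 0],
  [-0.0008, 0.0039, 0, 0, 0, 0],
  [-0.0008, 0.0039, 0, 0, 0, 0],
  [-0.0002, 0.001, 0, 0, 0, 0],
  [0.0003, -0.0015, 0, 0, 0, 0],
  [0.0006, -0.0029, 0, 0, 0, 0],
  [-0.0002, 0.001, 0, 0, 0, 0],
  [-0.0002, 0.001, 0, 0, 0, 0],
  [-0.0002, 0.001, 0, 0, 0, 0],
  [-0.0002, 0.001, 0, 0, 0, 0],
  [-0.0002, 0.001, 0, 0, 0, 0],
  [-0.0002, 0.001, 0, 0, 0, 0],
  [0.0004, -0.002, 0, 0, 0, 0],
  [0.0009, -0.0044, 0, 0, 0, 0],
  [0.0012, -0.0059, 0, 0, 0, 0],
])

```text
time_s: 12.92
eef_pos: [497.2, 229.1, 74.2]
tool_rot: [1.699, 2.097, -0.453]
contact_force: [-0.6, 2.5, 0.1]
width: 0.2
grasp_force: 1.5
```

Request:
move_arm([
  [-0.0008, 0.0039, 0, 0, 0, 0],
  [-0.0008, 0.0039, 0, 0, 0, 0],
  [-0.0008, 0.0039, 0, 0, 0, 0],
  [-0.0008, 0.0039, 0, 0, 0, 0],
  [-0.0008, 0.0039, 0, 0, 0, 0],
  [-0.0008, 0.0039, 0, 0, 0, 0],
  [-0.0002, 0.001, 0, 0, 0, 0],
  [0.0003, -0.0015, 0, 0, 0, 0],
  [0.0006, -0.0029, 0, 0, 0, 0],
  [-0.0002, 0.001, 0, 0, 0, 0],
  [-0.0002, 0.001, 0, 0, 0, 0],
  [-0.0002, 0.001, 0, 0, 0, 0],
  [-0.0002, 0.001, 0, 0, 0, 0],
  [-0.0002, 0.001, 0, 0, 0, 0],
  [-0.0002, 0.001, 0, 0, 0, 0],
  [0.0004, -0.002, 0, 0, 0, 0],
  [0.0009, -0.0044, 0, 0, 0, 0],
  [0.0012, -0.0059, 0, 0, 0, 0],
])

```text
time_s: 14.42
eef_pos: [498.4, 223.2, 74.2]
tool_rot: [1.699, 2.097, -0.453]
contact_force: [-0.8, 3.1, -0.1]
width: 0.7
grasp_force: 1.5
```

```bash
python3 chk.py
```

```text
lead s 166.1 => centre if touching 6.1 t 14.5167
top [(370, 216, 0.78)]
scene [(317, 285, 0.92)]
```

Request:
move_arm([
  [-0.0008, 0.0039, 0, 0, 0, 0],
  [-0.0008, 0.0039, 0, 0, 0, 0],
  [-0.0008, 0.0039, 0, 0, 0, 0],
  [-0.0008, 0.0039, 0, 0, 0, 0],
  [-0.0008, 0.0039, 0, 0, 0, 0],
  [-0.0008, 0.0039, 0, 0, 0, 0],
  [-0.0002, 0.001, 0, 0, 0, 0],
  [0.0003, -0.0015, 0, 0, 0, 0],
  [0.0006, -0.0029, 0, 0, 0, 0],
  [-0.0002, 0.001, 0, 0, 0, 0],
  [-0.0002, 0.001, 0, 0, 0, 0],
  [-0.0002, 0.001, 0, 0, 0, 0],
  [-0.0002, 0.001, 0, 0, 0, 0],
  [-0.0002, 0.001, 0, 0, 0, 0],
  [-0.0002, 0.001, 0, 0, 0, 0],
  [0.0004, -0.002, 0, 0, 0, 0],
  [0.0009, -0.0044, 0, 0, 0, 0],
  [0.0012, -0.0059, 0, 0, 0, 0],
])

```text
time_s: 16.02
eef_pos: [499.6, 217.3, 74.2]
tool_rot: [1.699, 2.097, -0.453]
contact_force: [-1.1, 3.3, 0.1]
width: 0.5
grasp_force: 1.5
```

Request:
move_arm([
  [-0.0008, 0.0039, 0, 0, 0, 0],
  [-0.0008, 0.0039, 0, 0, 0, 0],
  [-0.0008, 0.0039, 0, 0, 0, 0],
  [-0.0008, 0.0039, 0, 0, 0, 0],
  [-0.0008, 0.0039, 0, 0, 0, 0],
  [-0.0008, 0.0039, 0, 0, 0, 0],
  [-0.0002, 0.001, 0, 0, 0, 0],
  [0.0003, -0.0015, 0, 0, 0, 0],
  [0.0006, -0.0029, 0, 0, 0, 0],
  [-0.0002, 0.001, 0, 0, 0, 0],
  [-0.0002, 0.001, 0, 0, 0, 0],
  [-0.0002, 0.001, 0, 0, 0, 0],
  [-0.0002, 0.001, 0, 0, 0, 0],
  [-0.0002, 0.001, 0, 0, 0, 0],
  [-0.0002, 0.001, 0, 0, 0, 0],
  [0.0004, -0.002, 0, 0, 0, 0],
  [0.0009, -0.0044, 0, 0, 0, 0],
  [0.0012, -0.0059, 0, 0, 0, 0],
])

```text
time_s: 17.52
eef_pos: [500.8, 211.4, 74.2]
tool_rot: [1.699, 2.097, -0.453]
contact_force: [-0.5, 3.1, -0.3]
width: 0.5
grasp_force: 1.5
```

Request:
move_arm([
  [-0.0008, 0.0039, 0, 0, 0, 0],
  [-0.0008, 0.0039, 0, 0, 0, 0],
  [-0.0008, 0.0039, 0, 0, 0, 0],
  [-0.0008, 0.0039, 0, 0, 0, 0],
  [-0.0008, 0.0039, 0, 0, 0, 0],
  [-0.0008, 0.0039, 0, 0, 0, 0],
  [-0.0002, 0.001, 0, 0, 0, 0],
  [0.0003, -0.0015, 0, 0, 0, 0],
  [0.0006, -0.0029, 0, 0, 0, 0],
  [-0.0002, 0.001, 0, 0, 0, 0],
  [-0.0002, 0.001, 0, 0, 0, 0],
  [-0.0002, 0.001, 0, 0, 0, 0],
  [-0.0002, 0.001, 0, 0, 0, 0],
  [-0.0002, 0.001, 0, 0, 0, 0],
  [-0.0002, 0.001, 0, 0, 0, 0],
  [0.0004, -0.002, 0, 0, 0, 0],
  [0.0009, -0.0044, 0, 0, 0, 0],
  [0.0012, -0.0059, 0, 0, 0, 0],
])

```text
time_s: 19.02
eef_pos: [502.0, 205.5, 74.2]
tool_rot: [1.699, 2.097, -0.454]
contact_force: [-0.6, 4.2, 0.6]
width: 0.5
grasp_force: 1.5
```

```bash
python3 chk.py; python3 - <<'E'
from h import *
s=snap("scene","s2.png")
for z in(93,):print(px2w(s,[[327,263],[317,285],[313,293]],93)@u)
im=cv2.imread("pics/s2.png");cv2.imwrite("pics/c3.png",cv2.resize(im[130:330,250:450],(600,600)))
E
```

```text
lead s 148.1 => centre if touching -11.9 t 19.1167
top [(379, 214, 0.81)]
scene [(314, 292, 0.88)]
[-164.68319953 -222.78867277 -242.96057183]
```

View pics/c3.png

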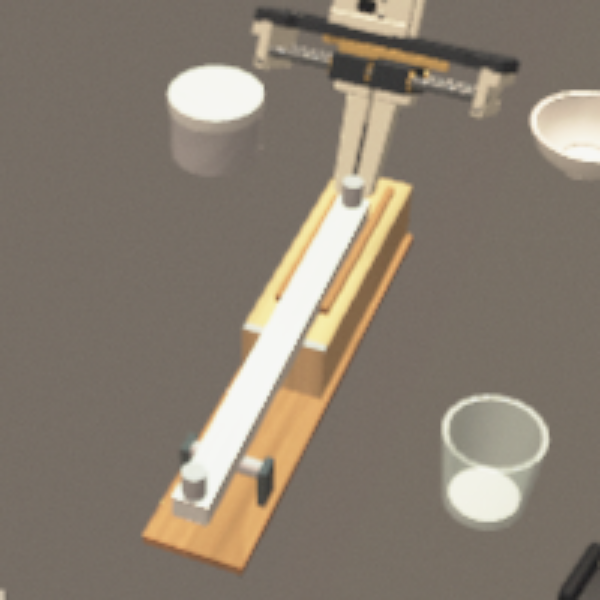

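The front end still rides clear above the catch and the tail sits between the lips, so it hasn't tipped yet. Continuing.

Request:
move_arm([
  [-0.0008, 0.0039, 0, 0, 0, 0],
  [-0.0008, 0.0039, 0, 0, 0, 0],
  [-0.0008, 0.0039, 0, 0, 0, 0],
  [-0.0008, 0.0039, 0, 0, 0, 0],
  [-0.0008, 0.0039, 0, 0, 0, 0],
  [-0.0008, 0.0039, 0, 0, 0, 0],
  [-0.0002, 0.001, 0, 0, 0, 0],
  [0.0003, -0.0015, 0, 0, 0, 0],
  [0.0006, -0.0029, 0, 0, 0, 0],
  [-0.0002, 0.001, 0, 0, 0, 0],
  [-0.0002, 0.001, 0, 0, 0, 0],
  [-0.0002, 0.001, 0, 0, 0, 0],
  [-0.0002, 0.001, 0, 0, 0, 0],
  [-0.0002, 0.001, 0, 0, 0, 0],
  [-0.0002, 0.001, 0, 0, 0, 0],
  [0.0004, -0.002, 0, 0, 0, 0],
  [0.0009, -0.0044, 0, 0, 0, 0],
  [0.0012, -0.0059, 0, 0, 0, 0],
])

```text
time_s: 20.67
eef_pos: [503.1, 199.0, 74.3]
tool_rot: [1.699, 2.097, -0.455]
contact_force: [-0.7, 0.4, -0.2]
width: 0.6
grasp_force: 0.0
```

```bash
python3 chk.py
```

```text
lead s 141.7 => centre if touching -18.3 t 20.7667
top [(379, 216, 0.78)]
scene [(314, 301, 0.74)]
```

It has tipped: the scene peg dropped from row 292 to 301, with zero contact force. I'll back straight out, then rise.

Request:
move_arm([
  [-0.001, 0.005, 0, 0, 0, 0],
  [-0.0031, 0.0147, 0, 0, 0, 0],
  [-0.0082, 0.0392, 0.005, 0, 0, 0],
  [-0.0095, 0.045, 0.03, 0, 0, 0],
  [-0.0095, 0.045, 0.07, 0, 0, 0],
  [-0.0095, 0.045, 0.11, 0, 0, 0],
  [-0.0095, 0.045, 0.14, 0, 0, 0],
  [-0.0095, 0.045, 0.14, 0, 0, 0],
])

```text
time_s: 21.43
eef_pos: [496.2, 247.0, 221.4]
tool_rot: [1.699, 2.093, -0.439]
contact_force: [0.8, 0.2, 1.5]
width: 0.5
grasp_force: 0.0
```

```bash
python3 chk.py; python3 - <<'E'
from h import *
s=snap("scene","s3.png"); w=snap("top","t3.png")
im=cv2.imread("pics/s3.png");t=cv2.imread("pics/t3.png")
cv2.imwrite("pics/c4.png",np.vstack([cv2.resize(im[195:325,270:430],(640,300) if 0 else (369,300)),]) if 0 else np.hstack([cv2.resize(im[180:330,280:400],(400,500)),cv2.resize(t[195:270,240:400],None,fx=2.5,fy=6.667)]))
E
```

```text
lead s 189.4 => centre if touching 29.4 t 21.5333
top [(379, 216, 0.78)]
scene [(314, 301, 0.74)]
```

View pics/c4.png

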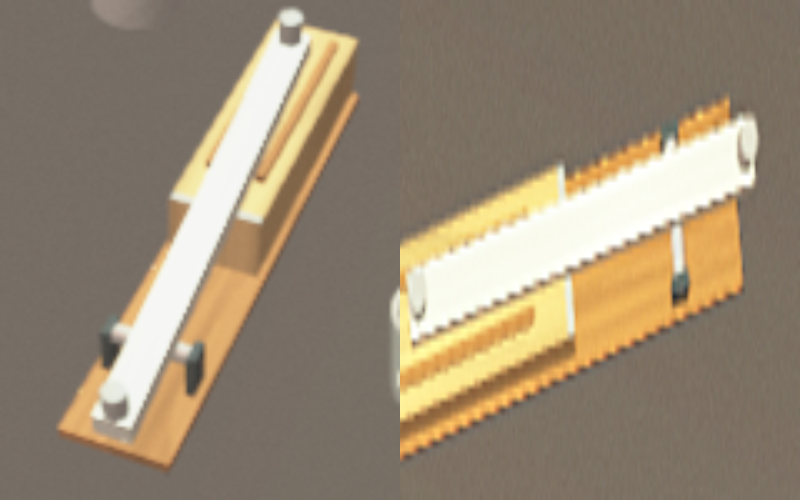

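The rail is tipped and lies on the catch with nothing touching it. Next, the clip.

Request:
move_arm([
  [0.001, -0.05, 0, 0.1, 0.02, 0],
  [0.004, -0.573, -0.04, 0.512, 0.108, 0],
  [0.004, -0.573, -0.04, 0.512, 0.108, 0],
  [0.004, -0.573, -0.04, 0.512, 0.108, 0],
  [0.004, -0.573, -0.04, 0.512, 0.108, 0],
  [0.004, -0.573, -0.04, 0.512, 0.108, 0],
  [0.004, -0.573, -0.04, 0.512, 0.108, 0],
  [0.004, -0.573, -0.04, 0.512, 0.108, 0],
  [0.004, -0.573, -0.04, 0.512, 0.108, 0],
  [0.004, -0.573, -0.04, 0.512, 0.108, 0],
  [0.004, -0.573, -0.04, 0.512, 0.108, 0],
  [0.004, -0.573, -0.04, 0.512, 0.108, 0],
  [0.004, -0.573, -0.04, 0.512, 0.108, 0],
  [0.004, -0.573, -0.04, 0.512, 0.108, 0],
  [0.004, -0.573, -0.04, 0.512, 0.108, 0],
  [0.004, -0.573, -0.04, 0.512, 0.108, 0],
  [0.004, -0.573, -0.04, 0.512, 0.108, 0],
  [0.004, -0.573, -0.04, 0.512, 0.108, 0],
  [0.004, -0.573, -0.04, 0.512, 0.108, 0],
], jaw=0.2)

```text
time_s: 23.22
eef_pos: [497.8, -326.7, 174.0]
tool_rot: [-1.976, -2.442, -0.001]
contact_force: [0.5, 0.0, 0.2]
width: 55.6
grasp_force: 0.0
```

```bash
python3 - <<'E'
from h import *
st=get_state();print(st["eef_pos"],st["width"],R.from_rotvec(st["tool_rot"]).as_matrix().round(3))
s=snap("wrist","w1.png"); find(s,"wrist","clip_center")
print("cam",s["W"].round(2))
E
```

```text
[ 497.75456216 -326.73572867  174.03404486] 55.63985651338717 [[-0.209  0.978  0.   ]
 [ 0.978  0.209  0.001]
 [ 0.001  0.    -1.   ]]
wrist clip_center 0.96 [ 504. -251.   44.] [[352. 145.]]
wrist clip_center 0.81 [ 489. -404.   24.] [[301. 297.]]
wrist clip_center 0.57 [ 501. -329.   30.] [[328. 230.]]
cam [[ 9.8000e-01 -2.0000e-01 -6.0000e-02  4.8121e+02]
 [ 2.1000e-01  9.4000e-01  2.7000e-01 -2.5165e+02]
 [-0.0000e+00 -2.7000e-01  9.6000e-01  3.2530e+02]
 [ 0.0000e+00  0.0000e+00  0.0000e+00  1.0000e+00]]
```

View pics/w1.png

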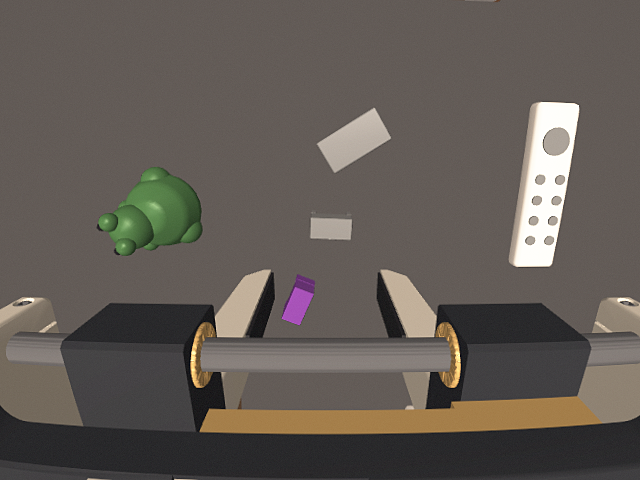

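The wrist view shows the clip's top face at about (310-352, 219-240), nearly square to the gripper. The purple and large grey pieces are well clear of the fingers.

```bash
python3 - <<'E'
from h import *
import cv2
s=snap("wrist")
P=px2w(s,[[310,219],[352,219],[352,240.5],[310.5,239]],32);print(P.round(1),P.mean(0))
print(np.linalg.norm(np.diff(P,axis=0),axis=1))
for a,b in((0,1),(3,2)):
  d=P[b]-P[a];print(np.degrees(np.arctan2(d[1],d[0])))
E
```

```text
[[ 482.5 -323.1   32. ]
 [ 519.7 -315.2   32. ]
 [ 524.4 -334.9   32. ]
 [ 486.7 -341.5   32. ]] [ 503.31746957 -328.6963668    32.        ]
[37.97555289 20.33825888 38.22394742]
12.115424197308302
9.944013134098968
```

Request:
move_arm([
  [0.005, -0.0018, -0.04, 0, 0, 0],
  [0.005, -0.0018, -0.08, 0, 0, 0],
  [0.005, -0.0018, -0.11, 0, 0, 0],
  [0.005, -0.0018, -0.13, 0, 0, 0],
  [0.005, -0.0018, -0.145, 0, 0, 0],
  [0.005, -0.0018, -0.154, 0, 0, 0],
  [0.005, -0.0018, -0.154, 0, 0, 0],
  [0.005, -0.0018, -0.154, 0, 0, 0],
])

```text
time_s: 24.03
eef_pos: [502.9, -330.2, 20.6]
tool_rot: [1.977, 2.441, 0.001]
contact_force: [0.6, -0.5, -0.0]
width: 56.1
grasp_force: 0.0
```

Request:
move_arm([
  [0, 0.0015, -0.0015, 0, 0, 0],
  [0, 0.0015, -0.0015, 0, 0, 0],
  [0, 0.0015, -0.0015, 0, 0, 0],
])

```text
time_s: 24.28
eef_pos: [503.2, -329.3, 19.9]
tool_rot: [1.976, 2.439, 0.001]
contact_force: [-1.1, -0.7, -1.0]
width: 55.8
grasp_force: 0.0
```

Request:
move_arm([
  [0, 0, 0, 0, 0, 0],
  [0, 0, 0, 0, 0, 0],
  [0, 0, 0, 0, 0, 0],
  [0, 0, 0, 0, 0, 0],
  [0, 0, 0, 0, 0, 0],
  [0, 0, 0, 0, 0, 0],
  [0, 0, 0, 0, 0, 0],
], jaw=-1)

```text
time_s: 24.87
eef_pos: [502.7, -329.1, 19.0]
tool_rot: [1.977, 2.44, 0.001]
contact_force: [-1.5, 0.5, 3.2]
width: 38.2
grasp_force: 30.0
```

Request:
move_arm([
  [0, 0, 0.03, 0, 0, 0],
  [0, 0, 0.07, 0, 0, 0],
  [0, 0, 0.11, 0, 0, 0],
  [0.005, 0.035, 0.145, 0, 0, 0],
  [0.038, 0.347, 0.18, 0, 0, 0],
  [0.038, 0.347, 0.18, 0, 0, 0],
  [0.038, 0.347, 0.18, 0, 0, 0],
  [0.038, 0.347, 0.18, 0, 0, 0],
  [0.038, 0.347, 0.18, 0, 0, 0],
  [0.038, 0.347, 0.18, 0, 0, 0],
  [0.038, 0.347, 0.18, 0, 0, 0],
  [0.038, 0.347, 0.18, 0, 0, 0],
  [0.038, 0.347, 0.18, 0, 0, 0],
  [0.038, 0.347, 0.18, 0, 0, 0],
  [0.038, 0.347, 0.18, 0, 0, 0],
  [0.038, 0.347, 0.18, 0, 0, 0],
  [0.038, 0.347, 0.18, 0, 0, 0],
])

```text
time_s: 26.28
eef_pos: [540.5, 16.7, 198.4]
tool_rot: [1.98, 2.439, -0.0]
contact_force: [0.2, -0.2, -1.3]
width: 38.1
grasp_force: 30.0
```

```bash
python3 - <<'E'
from h import *
st=get_state();print(st["eef_pos"],st["width"],st["tool_rot"])
s=snap("wrist","w2.png");np.savez("w2.npz",W=s["W"],k=[s["fx"],s["fy"],s["cx"],s["cy"]],d=s["dist_coeffs"])
E
```

```text
[540.45232772  16.69938164 198.35548096] 38.06879323330368 [ 1.98033427e+00  2.43867483e+00 -1.61741708e-04]
```

View pics/w2.png

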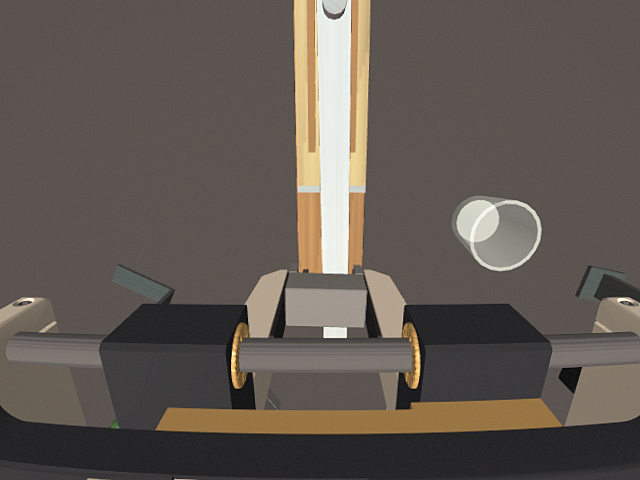

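The wrist view shows the rail tipped. The block's front edge is at row 192 (columns 297-366), the rail's sides are at columns 319.5 and 350 there, and the held clip's top spans columns 286-366, rows 290-326.

```bash
python3 - <<'E'
from h import *
f=np.load("w2.npz");s=dict(W=f["W"],fx=f["k"][0],fy=f["k"][1],cx=f["k"][2],cy=f["k"][3],dist_coeffs=f["d"])
g=cv2.imread("pics/w2.png")
for r in(150,190,230):
    print(r,"|".join(f"{x}:{v}" for x,v in zip(range(312,358),g[r,312:358].sum(1)) if x<325 or x>343))
for c in(308,357): print(c,[(r,int(g[r,c,0])) for r in range(181,197)])
pc=lambda p,z:(px2w(s,p,z))
E_=pc([[298,192],[365,192]],55);print("edge",E_.round(1),E_.mean(0).round(1))
ex=np.array([.9788,.205,0])
Rl=pc([[319.5,190],[350,190]],73);print("rail",Rl.round(1),Rl.mean(0),np.linalg.norm(Rl[0]-Rl[1]))
q=pc([[286,290],[366,290],[366,326],[286,326]],211.4);print("clip",q.round(1),q.mean(0).round(1),np.linalg.norm(np.diff(q,axis=0),axis=1))
p2=pc([[334,5]],115);print(p2, ((Rl.mean(0)-p2[0])@ex))
E
```

```text
150 312:408|313:404|314:417|315:503|316:603|317:585|318:575|319:633|320:731|321:704|322:703|323:698|324:699|344:708|345:711|346:709|347:714|348:721|349:601|350:312|351:413|352:410|353:407|354:386|355:515|356:615|357:598
190 312:628|313:624|314:626|315:622|316:613|317:623|318:630|319:568|320:531|321:719|322:720|323:715|324:704|344:713|345:719|346:719|347:713|348:683|349:551|350:629|351:621|352:615|353:621|354:622|355:623|356:618|357:615
230 312:455|313:455|314:442|315:431|316:419|317:418|318:416|319:416|320:377|321:519|322:753|323:734|324:724|344:722|345:731|346:727|347:735|348:711|349:364|350:427|351:442|352:434|353:434|354:424|355:412|356:425|357:428
308 [(181, 143), (182, 145), (183, 144), (184, 139), (185, 169), (186, 200), (187, 211), (188, 209), (189, 205), (190, 206), (191, 215), (192, 161), (193, 86), (194, 94), (195, 97), (196, 97)]
357 [(181, 143), (182, 145), (183, 143), (184, 139), (185, 164), (186, 194), (187, 201), (188, 200), (189, 203), (190, 203), (191, 211), (192, 160), (193, 77), (194, 90), (195, 93), (196, 92)]
edge [[509.7  42.5  55. ]
 [567.9  54.8  55. ]] [538.8  48.6  55. ]
rail [[527.8  50.9  73. ]
 [552.6  56.1  73. ]] [540.21887848  53.47304227  73.        ] 25.367844547144898
clip [[520.3  23.8 211.4]
 [555.8  31.3 211.4]
 [560.3  13.3 211.4]
 [523.5   5.5 211.4]] [540.   18.5 211.4] [36.28346748 18.601134   37.62809928]
[[512.44168828 173.86778448 115.        ]] 2.507391612277791
```

Request:
move_arm([
  [0.0006, 0.029, -0.02, 0.147, 0.031, 0],
  [0.0006, 0.029, -0.05, 0.147, 0.031, 0],
  [0.0006, 0.029, -0.075, 0.147, 0.031, 0],
  [0.0006, 0.029, -0.09, 0.147, 0.031, 0],
  [0.0006, 0.029, -0.098, 0.147, 0.031, 0],
  [0.0006, 0.029, -0.098, 0.147, 0.031, 0],
  [0.0006, 0.029, -0.098, 0.147, 0.031, 0],
  [0.0006, 0.029, -0.098, 0.147, 0.031, 0],
])

```text
time_s: 27.0
eef_pos: [542.2, 46.7, 101.9]
tool_rot: [-1.904, -2.349, -0.146]
contact_force: [0.7, 0.7, -0.3]
width: 38.0
grasp_force: 30.0
```

```bash
python3 - <<'E'
from h import *
st=get_state();print(st["eef_pos"],st["width"],R.from_rotvec(st["tool_rot"]).as_matrix().round(3))
s=snap("wrist","w3.png");np.savez("w3.npz",W=s["W"],k=[s["fx"],s["fy"],s["cx"],s["cy"]],d=s["dist_coeffs"])
t=snap("scene","s4.png")
im=cv2.imread("pics/w3.png")[150:400,220:440]; sc=cv2.imread("pics/s4.png")[190:320,280:394]
cv2.imwrite("pics/c5.png",np.hstack([cv2.resize(im,(440,500)),cv2.resize(sc,(360,500))]))
E
```

```text
[542.17828323  46.68613409 101.93469098] 38.03252327465907 [[-0.205  0.978 -0.028]
 [ 0.967  0.207  0.146]
 [ 0.149  0.003 -0.989]]
```

View pics/c5.png

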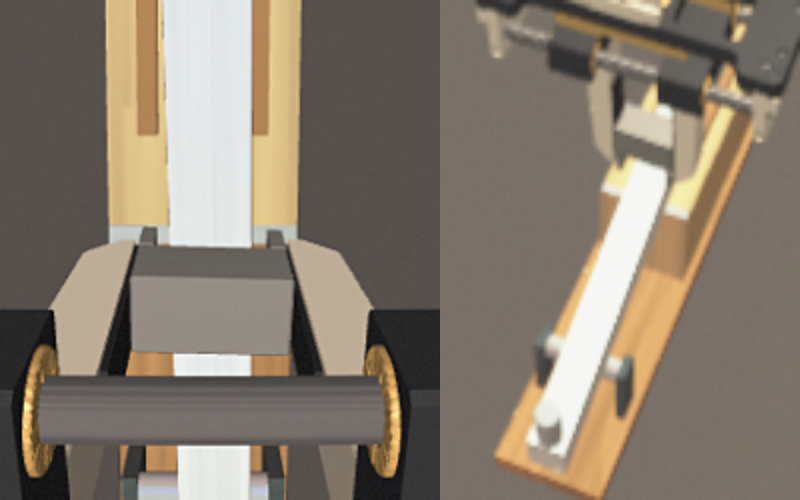

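The close view shows the clip centred on the rail: clip columns 133-290 against rail columns 171-252 in the crop. The edge line is at crop row 243, just behind the clip's rear face. Checking the lengthwise offset.

```bash
python3 - <<'E'
from h import *
f=np.load("w3.npz");s=dict(W=f["W"],fx=f["k"][0],fy=f["k"][1],cx=f["k"][2],cy=f["k"][3],dist_coeffs=f["d"])
g=cv2.imread("pics/w3.png")
for c in(280,285,364):print(c,[(r,int(g[r,c].sum())) for r in range(258,280)])
for c in(310,330,345):print(c,[(r,int(g[r,c].sum())) for r in list(range(270,294))+list(range(322,330))])
st=get_state();p=np.array(st["eef_pos"]);ex=np.array([.9788,.205,0])
r=lambda P:[((q-E0)@u).round(1) for q in P]; a=lambda P:[((q-E0)@ex).round(1) for q in P]
E=px2w(s,[[274,271.5],[369,271.5]],55);print("edge s",r(E),a(E))
print("tcp s",r([p]),a([p]))
T=px2w(s,[[220+131/2,150+280/2],[220+293/2,150+280/2],[220+293/2,150+353/2],[220+131/2,150+353/2]],[p[2]+13+1.5]*2+[p[2]+13-1.5]*2);print("clip top",r(T),a(T))
L=px2w(s,[[220+171/2,150+245/2],[220+252/2,150+245/2]],73);print("rail",r(L),a(L))
E
```

```text
280 [(258, 513), (259, 509), (260, 502), (261, 509), (262, 520), (263, 574), (264, 608), (265, 602), (266, 606), (267, 590), (268, 600), (269, 565), (270, 516), (271, 506), (272, 511), (273, 508), (274, 507), (275, 512), (276, 511), (277, 509), (278, 519), (279, 508)]
285 [(258, 555), (259, 555), (260, 555), (261, 556), (262, 538), (263, 572), (264, 607), (265, 599), (266, 599), (267, 591), (268, 596), (269, 570), (270, 528), (271, 515), (272, 514), (273, 518), (274, 516), (275, 511), (276, 462), (277, 352), (278, 259), (279, 205)]
364 [(258, 518), (259, 522), (260, 528), (261, 515), (262, 547), (263, 566), (264, 576), (265, 578), (266, 578), (267, 581), (268, 590), (269, 547), (270, 505), (271, 465), (272, 372), (273, 312), (274, 256), (275, 177), (276, 132), (277, 86), (278, 73), (279, 99)]
310 [(270, 695), (271, 718), (272, 618), (273, 364), (274, 261), (275, 284), (276, 293), (277, 292), (278, 285), (279, 295), (280, 295), (281, 291), (282, 296), (283, 298), (284, 289), (285, 302), (286, 294), (287, 280), (288, 354), (289, 427), (290, 433), (291, 426), (292, 422), (293, 427), (32
[... 527 characters left out ...]
, 491), (274, 316), (275, 280), (276, 289), (277, 281), (278, 290), (279, 289), (280, 295), (281, 294), (282, 300), (283, 302), (284, 295), (285, 296), (286, 297), (287, 289), (288, 280), (289, 364), (290, 424), (291, 430), (292, 426), (293, 427), (322, 420), (323, 424), (324, 422), (325, 421), (326, 423), (327, 404), (328, 553), (329, 539)]
edge s [np.float64(0.5), np.float64(0.6)] [np.float64(-25.6), np.float64(35.1)]
tcp s [np.float64(-1.7)] [np.float64(7.6)]
clip top [np.float64(7.1), np.float64(7.1), np.float64(-11.6), np.float64(-11.6)] [np.float64(-11.0), np.float64(25.7), np.float64(26.5), np.float64(-11.6)]
rail [np.float64(4.4), np.float64(4.4)] [np.float64(-4.4), np.float64(19.2)]
```

Request:
move_arm([
  [0.0001, -0.0005, -0.004, 0, 0, 0],
  [0.0001, -0.0005, -0.008, 0, 0, 0],
  [0.0001, -0.0005, -0.011, 0, 0, 0],
  [0.0001, -0.0005, -0.014, 0, 0, 0],
  [0.0001, -0.0005, -0.016, 0, 0, 0],
  [0.0001, -0.0005, -0.016, 0, 0, 0],
])

```text
time_s: 27.6
eef_pos: [540.9, 46.7, 84.1]
tool_rot: [-1.902, -2.347, -0.143]
contact_force: [-0.1, 0.3, -1.0]
width: 38.0
grasp_force: 30.0
```

Request:
move_arm([
  [0.0006, -0.0006, -0.001, 0, 0, 0],
  [0.0006, -0.0006, -0.002, 0, 0, 0],
  [0.0006, -0.0006, -0.003, 0, 0, 0],
  [0.0006, -0.0006, -0.003, 0, 0, 0],
  [0.0006, -0.0006, -0.003, 0, 0, 0],
])

```text
time_s: 28.02
eef_pos: [541.9, 46.0, 81.7]
tool_rot: [-1.903, -2.348, -0.144]
contact_force: [-0.7, 1.9, -1.2]
width: 37.6
grasp_force: 30.0
```

Request:
move_arm([
  [0, 0, -0.0005, 0, 0, 0],
  [0, 0, -0.001, 0, 0, 0],
  [0, 0, -0.001, 0, 0, 0],
  [0, 0, -0.001, 0, 0, 0],
])

```text
time_s: 28.35
eef_pos: [541.9, 46.0, 80.8]
tool_rot: [-1.903, -2.348, -0.144]
contact_force: [-0.5, 0.5, 0.1]
width: 37.8
grasp_force: 30.0
```

Request:
move_arm([
  [0, 0, -0.0005, 0, 0, 0],
  [0, 0, -0.001, 0, 0, 0],
  [0, 0, -0.001, 0, 0, 0],
  [0, 0, -0.001, 0, 0, 0],
])

```text
time_s: 28.68
eef_pos: [542.0, 46.0, 79.8]
tool_rot: [-1.903, -2.348, -0.144]
contact_force: [-0.5, 0.5, 0.2]
width: 37.8
grasp_force: 30.0
```

Request:
move_arm([
  [0, 0, -0.0005, 0, 0, 0],
  [0, 0, -0.001, 0, 0, 0],
  [0, 0, -0.001, 0, 0, 0],
  [0, 0, -0.001, 0, 0, 0],
])

```text
time_s: 29.02
eef_pos: [542.0, 46.0, 79.7]
tool_rot: [-1.903, -2.348, -0.145]
contact_force: [-1.8, -0.5, 6.9]
width: 38.1
grasp_force: 30.0
```

Contact at TCP z = 79.7, against 79.9 predicted for fully seated. I'll take off the preload, release, and withdraw along the tool axis.

Request:
move_arm([
  [0, 0, 0.0008, 0, 0, 0],
  [0, 0, 0.0008, 0, 0, 0],
])

```text
time_s: 29.18
eef_pos: [542.1, 45.9, 79.8]
tool_rot: [-1.903, -2.348, -0.144]
contact_force: [-0.0, 0.2, 2.0]
width: 37.8
grasp_force: 30.0
```

Request:
move_arm([
  [0, 0, 0, 0, 0, 0],
  [0, 0, 0, 0, 0, 0],
  [0, 0, 0, 0, 0, 0],
  [0, 0, 0, 0, 0, 0],
  [0, 0, 0, 0, 0, 0],
  [0, 0, 0, 0, 0, 0],
], jaw=0.1)

```text
time_s: 29.68
eef_pos: [541.9, 46.0, 79.4]
tool_rot: [-1.903, -2.348, -0.144]
contact_force: [0.0, -0.2, -0.3]
width: 51.1
grasp_force: 0.0
```

Request:
move_arm([
  [0.0003, -0.0015, 0.01, 0, 0, 0],
  [0.0008, -0.0044, 0.03, 0, 0, 0],
  [0.0017, -0.0088, 0.06, 0, 0, 0],
  [0.0028, -0.0146, 0.1, 0, 0, 0],
  [0.0042, -0.022, 0.15, 0, 0, 0],
  [0.0042, -0.06, 0.18, 0, 0, 0],
  [0.0042, -0.1, 0.2, 0, 0, 0],
  [0.0042, -0.14, 0.2, 0, 0, 0],
  [0.0042, -0.18, 0.2, 0, 0, 0],
  [0.0042, -0.18, 0.2, 0, 0, 0],
])

```text
time_s: 30.52
eef_pos: [546.2, -139.8, 281.1]
tool_rot: [-1.91, -2.348, -0.142]
contact_force: [-0.5, -0.1, 0.0]
width: 51.1
grasp_force: 0.0
```

```bash
python3 - <<'E'
from h import *
st=get_state();print(st["eef_pos"],st["width"],st["time_s"])
t=snap("scene","s5.png");s=snap("top","t5.png")
a=cv2.imread("pics/s5.png")[180:320,280:392]; b=cv2.imread("pics/t5.png")[200:265,270:390]
cv2.imwrite("pics/c6.png",np.hstack([cv2.resize(a,(400,500)),np.pad(cv2.resize(b,(400,217),interpolation=cv2.INTER_CUBIC),((0,283),(0,0),(0,0)))]))
E
```

```text
[ 546.22193502 -139.80551637  281.06439638] 51.14150168183491 30.5167
```

View pics/c6.png

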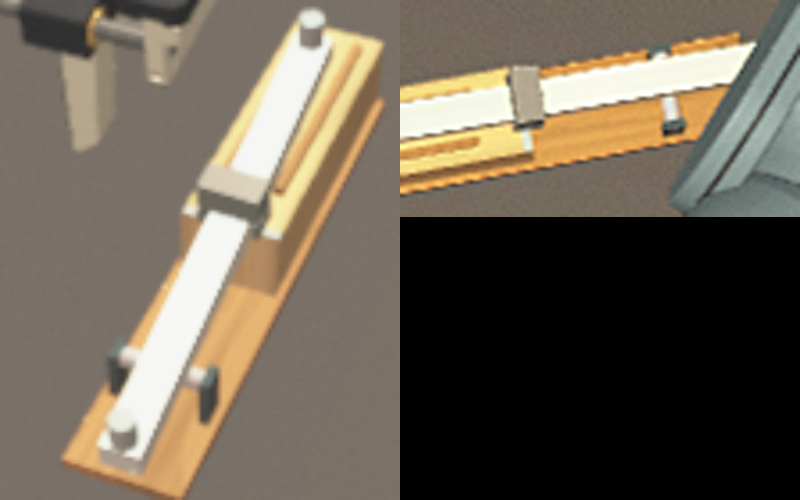

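The final view shows the rail still tipped on the catch. The clip sits fully down astride it over the fulcrum edge, and the gripper is clear. Handing in.

```bash
python3 -c "
from cell import bot
print(bot.close_job())"
```

```text
the job is handed in; nothing more can be done
None
```

The job is handed in at about 31 s of the 72 s: the rail tipped by itself within one 3 mm push step and lies on the catch bar, and the smaller grey clip is fully down astride it, its middle within roughly 2 mm of the edge by the cameras; the bystanders were not touched and the robot is clear.

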